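# Find the stamped crate and push it to the dispatch line

## Task

One of the two upright wooden crates on the bench carries a red round stamp on its underside. Tip each crate over towards the robot so that it lies on its side, its underside facing away from the robot, and only when both lie so, push the stamped one across the bench, still lying on its side, until its middle is over the yellow dispatch line; leave the plain one lying clear of the line. Only push, gently and from outside with the fingers: do not pinch, lift or carry a crate, and leave the other things on the bench alone.

Things in the scene. Friction and masses are not known exactly. Their poses are not given: they have to be found in the camera images.
- stamped_crate: the open-topped light wooden crate with the red round stamp (68 mm across) in the middle of its underside; which of the two places it stands in changes. 120 mm wide (its y), 90 mm deep (its x), 140 mm high (its z), walls and floor 7 mm, 0.26 to 0.49 kg, loose, standing upright with its x axis roughly away from the robot. Origin: middle of its underside.
- stamped_crate_mid (a point): middle of the stamped crate, 70 mm from its underside along its z axis (45 mm above the bench when it lies on its side); axes as the crate's
- plain_crate: the other crate, the same in all but that its underside is bare. Pushed near its rim along -x, a crate tips over its lower edge without sliding; past about 45 degrees it falls over by itself and stays on its side, then 90 mm high. Origin: middle of its underside.
- plain_crate_mid (a point): middle of the plain crate, 70 mm from its underside along its z axis; axes as the crate's
- dispatch_line: flat yellow band painted on the bench between the two crates, 46 mm wide (its y), 340 mm long (its x, roughly away from the robot); origin at its middle
- bench_plug: flat brass plug, 24 mm across, let flush into the middle of the bench near its far edge; fixed, marks the far side, away from the robot
- wax_tin: round tin, 68 mm across, 50 mm high; stands between the crates, beyond them; origin under its centre
- glue_bottle: upright bottle with a red cap, 48 mm across, 130 mm high; origin under its centre
- wood_block_plane: small steel hand plane with dark wooden grips, 150 x 50 mm, 52 mm high, at the left; origin under its centre, x along it
- mallet: wooden mallet lying at the right, 220 mm long handle along its x axis, head 70 x 120 x 60 mm at the +x end; origin on the bench below the handle
- screwdriver: screwdriver lying beyond the left crate; x along it
- pencil_mug: blue mug, 76 mm across, 90 mm high, beyond the crates, to the right; origin under its centre
- chair_spindle: turned wooden spindle, 200 mm long, 36 mm thick, lying to the left, beyond the left crate; x along it

How it is judged:
By the outcome, as a careful person would: the job done as asked, in the order asked, and still so for the second after the job is handed in, with the robot touching nothing.
It also fails if it takes over 62 s, if anything falls off the work surface, if the arm or the gripper's body presses on something with over 40 N, if the wrist force passes 120 N, or if a joint passes its speed limit or range.

## Robot

A 7-joint arm with a two-finger parallel gripper is mounted at the origin on the work surface. World frame = base frame: x ahead of the robot, y to its left, z up, the work surface at z = 0. Lengths are in m, angles in rad, forces in N, time in s.
With the tool pointing down it reaches from about 0.425 to 0.925 m from the base axis. Payload 6.8 kg.
Tool frame: the origin (TCP) lies at the very end of the fingers, on their centre line; the grasp point (between the pads) lies 19 mm behind it; z points along the fingers, y is the line along which they close (so a half turn about z gives the same grasp; the last joint's range is limited). The gripper opens to 85 mm and grips with 20 to 120 N. Pads are 22 mm wide; open, the fingers measure 114 mm over their backs; the gripper's body (76 mm by 85 mm) begins 54 mm behind the grasp point. The pads swing forward as they close: fully open they stand 13 mm farther back than shut.
Start: joints at [-1.409, 0.477, 0.022, 1.555, -0.011, 1.109, -0.083], TCP at [0.18, 0.651, 0.231] pointing down, gripper open.
Joint ranges: [-2.96, 2.96], [-0.34, 2.1], [-1.41, 1.46], [0.24, 2.44], [-1.37, 4.51], [0.17, 1.92], [-2.96, 2.96]. Speed limits (rad/s): [2.39, 2.39, 3.14, 3.14, 3.14, 3.14, 3.14].

## Interface

Orientations are given as a unit quaternion [w, x, y, z].
In Python, from station import bot gives the robot as it stands.
- The arm moves only by the tool jog_arm, never from a script. Its argument "motion" is a list of rows, each a list of 7 numbers: the turn, a rotation vector about the tool's x, y, z in rad, then the shift along the tool's x, y, z in mm, then the finger opening in mm, from 0 to 85.4. A call has 1 to 10 rows; each row is the pose to reach, as a shift and turn from the pose commanded when the call began, along the tool's axes at that moment; what a row does not reach only later rows make up. A row lasts 1/8 s, in which the tool goes at most 62.5 mm and 10.7 degrees, less where a joint would pass 70% of its speed; a pose out of reach is approached as far as the arm can. A call with a gripper value outside its range is refused whole. The fingers move at their own pace and stop on an object; "grip_force" is the grip in N (left out, the last holds). Time passes only in rows, so rows that repeat a pose let the fingers close. It gives the time, the measured TCP pose, the force, the opening and the grip force at its end, in the units of the state.
- bot.get_obs(): the state, without advancing time (a new reading comes with each control period).
- bot.read_camera(name): name is "side" or "top" or "wrist"; returns a dict with "pixels" (384x512x3 uint8, red, green, blue), "camera_matrix" (3x3 intrinsics, pixels), "T" (4x4, takes a point from camera to world coordinates); the wrist camera has in their place "tool_from_camera" (4x4, takes a point from camera to tool coordinates, whose origin is the TCP and whose axes are the flange's). Camera axes: x right, y down, z forward; pixel columns grow to the right and rows downward; lengths in m; the calibration is good to about 2 mm. A picture is of the moment at which its call begins: read the wrist's pose just before it. There is no depth.
- bot.hand_in(): hands the job in; it is judged then, once.
Trained networks look in a picture, given as the dict that the camera call returned (one of the last four; its "shot" number tells which), for a name from the list of things; names that differ only in an ending like _2 or _b are one class to them, and where a whole thing is asked for, a point or a joint stands for the part that bears it (a point fixed in the world has none). Each returns a list of dicts, best first, with "score" (0 to 1); they miss things now and then, are a little off and sometimes report something else, mostly with a low value. They report only what shows in the picture. A call takes as long as a camera call.
- bot.spot_in(thing, picture): "xy" ([column, row] in pixels, amid what is visible of it).
- bot.tip_of(thing, picture): "xy" ([column, row] in pixels: a listed point, or the origin of a listed thing).
The state is a dict: "t": time; "q": joint angles; "joint_vel": joint speeds; "joint_torque": joint torques, N m; "eef_pos": TCP position; "tool_rot": TCP orientation; "contact_force": force on the tool from outside, world axes, zero at the start; "torque": the same for the moment, N m; "gripper_width": opening from 0.0 (shut) to 1.0 (fully open); "grasp_force": force on a finger pad.
Only numpy, scipy, OpenCV 4.12 (cv2) and the standard library are available. Lean on these libraries where they do the work, as an engineer would, in place of code of your own. Each camera call takes 0.05 s, during which the arm holds its last target. There are 200 camera calls.

## Working session

There is one attempt and no reset: what is moved stays moved. The work goes in short steps, Python scripts to look and compute and a tool call to move; the robot and the scene stay as the last step left them, time stands still between calls to the robot, and variables do not carry over. Pictures are saved under pics/ and viewed, at most 10 in all, crops included, and the job is handed in when it is done.

Besides the shell and the picture viewer there is one more tool, called in YAML: its name, and indented under it one key for each argument. jog_arm: Moves the arm, as the interface text tells. Its arguments: {"type":"object","properties":{"motion":{"type":"array"},"grip_force":{"type":"number"}},"required":["motion"]}

```bash
mkdir -p pics; cat > h.py <<'E'
import numpy as np, cv2
from station import bot
from scipy.spatial.transform import Rotation as R
def ray(pic,xy,z):
    K=np.array(pic["camera_matrix"]);T=np.array(pic["T"])
    d=T[:3,:3]@np.linalg.solve(K,[xy[0],xy[1],1]);o=T[:3,3]
    return o+d*(z-o[2])/d[2]
def proj(pic,p):
    K=np.array(pic["camera_matrix"]);T=np.array(pic["T"])
    c=T[:3,:3].T@(np.array(p)-T[:3,3]);u=K@c;return u[:2]/u[2]
def save(pic,n): cv2.imwrite(f"pics/{n}.png",pic["pixels"][:,:,::-1])
def st():
    o=bot.get_obs();print({k:np.round(o[k],3).tolist() for k in("t","q","eef_pos","tool_rot","contact_force","gripper_width")});return o
E
python3 - <<'E'
from h import *
o=st()
q=o["tool_rot"];print(R.from_quat([q[1],q[2],q[3],q[0]]).as_matrix().round(3))
for n in("top","side"):
    p=bot.read_camera(n);save(p,n+"0");print(n,np.round(p["T"],2).tolist())
    for t in("stamped_crate","plain_crate","stamped_crate_mid","plain_crate_mid","dispatch_line","bench_plug","wax_tin","glue_bottle","pencil_mug","mallet","wood_block_plane","screwdriver","chair_spindle"):
        z=0.07 if "mid" in t else 0
        print(t,[(np.round(d["xy"]).tolist(),round(d["score"],2),ray(p,d["xy"],z).round(3).tolist()) for d in bot.tip_of(t,p)[:3]])
a=cv2.imread("pics/top0.png");b=cv2.imread("pics/side0.png");cv2.imwrite("pics/both.png",cv2.resize(np.vstack([a,b]),(800//1,1200))[:600]) 
E
```

```text
{'t': 0.0, 'q': [-1.409, 0.478, 0.022, 1.556, -0.012, 1.109, -0.083], 'eef_pos': [0.18, 0.65, 0.23], 'tool_rot': [-0.0, 0.135, 0.991, -0.001], 'contact_force': [-0.332, 0.096, 0.71], 'gripper_width': 1.001}
[[-0.964  0.267 -0.   ]
 [ 0.267  0.964 -0.002]
 [-0.    -0.002 -1.   ]]
top [[-0.03, -1.0, 0.08, 0.51], [-1.0, 0.03, -0.01, -0.0], [0.0, -0.08, -1.0, 1.41], [0.0, 0.0, 0.0, 1.0]]
stamped_crate [([176.0, 199.0], 0.79, [0.59, 0.296, 0.0])]
plain_crate [([323.0, 206.0], 0.85, [0.546, -0.271, 0.0])]
stamped_crate_mid [([168.0, 197.0], 0.75, [0.595, 0.311, 0.07])]
plain_crate_mid [([326.0, 206.0], 0.65, [0.544, -0.267, 0.07]), ([210.0, 153.0], 0.39, [0.751, 0.153, 0.07])]
dispatch_line [([247.0, 240.0], 0.7, [0.425, 0.026, 0.0])]
bench_plug [([209.0, 155.0], 0.5, [0.757, 0.165, 0.0]), ([243.0, 151.0], 0.47, [0.77, 0.031, 0.0])]
wax_tin [([240.0, 163.0], 0.65, [0.722, 0.044, 0.0])]
glue_bottle [([263.0, 154.0], 0.66, [0.754, -0.046, 0.0])]
pencil_mug [([176.0, 196.0], 0.65, [0.6, 0.293, 0.0]), ([309.0, 150.0], 0.62, [0.766, -0.223, 0.0])]
mallet [([405.0, 226.0], 0.87, [0.46, -0.582, 0
[... 545 characters left out ...]
 0.0])]
stamped_crate_mid [([208.0, 230.0], 0.77, [0.591, 0.307, 0.07])]
plain_crate_mid [([292.0, 157.0], 0.62, [0.54, -0.261, 0.07])]
dispatch_line []
bench_plug [([195.0, 321.0], 0.31, [0.419, 0.6, 0.0])]
wax_tin [([221.0, 189.0], 0.5, [0.73, 0.04, 0.0])]
glue_bottle [([222.0, 177.0], 0.8, [0.771, -0.029, 0.0])]
pencil_mug [([249.0, 155.0], 0.65, [0.758, -0.228, 0.0])]
mallet [([332.0, 137.0], 0.56, [0.488, -0.597, 0.0]), ([172.0, 258.0], 0.34, [0.657, 0.448, 0.0])]
wood_block_plane [([197.0, 323.0], 0.69, [0.411, 0.602, 0.0])]
screwdriver [([194.0, 204.0], 0.56, [0.766, 0.182, 0.0]), ([333.0, 142.0], 0.29, [0.464, -0.566, 0.0])]
chair_spindle [([170.0, 260.0], 0.69, [0.654, 0.458, 0.0])]
```

View pics/top0.png

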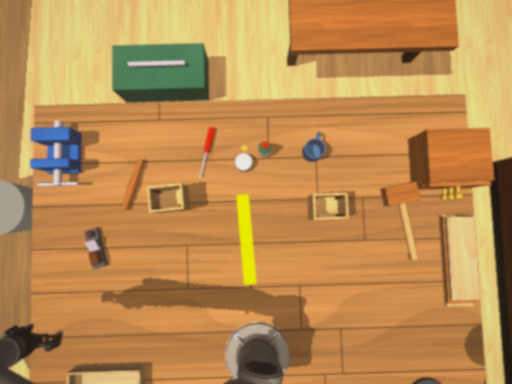

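View pics/side0.png

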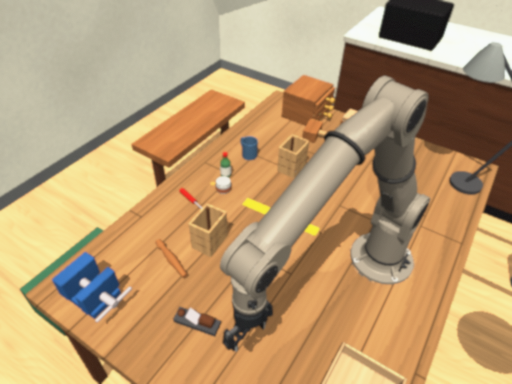

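The top view shows the crates at about (168,198) and (330,206), both upright and nearly square to the robot. The line runs from (243,195) to (250,285). Next I'll refine the rim corners.

```bash
python3 - <<'E'
from h import *
p=bot.read_camera("top");im=p["pixels"]
l=cv2.resize(im[170:235,135:200][:,:,::-1],None,fx=6,fy=6,interpolation=cv2.INTER_CUBIC)
r=cv2.resize(im[170:235,298:363][:,:,::-1],None,fx=6,fy=6,interpolation=cv2.INTER_CUBIC)
cv2.imwrite("pics/lr.png",np.hstack([l,r]))
hsv=cv2.cvtColor(im,cv2.COLOR_RGB2HSV)
m=cv2.inRange(hsv,(26,180,150),(34,255,255));n,lab,s,c=cv2.connectedComponentsWithStats(m)
i=1+np.argmax(s[1:,4]);print(s[i],ray(p,c[i],0));ys,xs=np.where(lab==i)
for v in cv2.boxPoints(cv2.minAreaRect(np.c_[xs,ys].astype(np.float32))):print(v,ray(p,v,0).round(3))
for n,z in(("glue_bottle",0),("screwdriver",0),("chair_spindle",.018)):
    print(n,[(ray(p,d["xy"],z).round(3),d["score"]) for d in bot.spot_in(n,p)[:2]])
E
```

```text
[ 237  194   19   90 1097] [0.42869694 0.03031439 0.        ]
[235.81615 194.88556] [0.599 0.065 0.   ]
[248.24391 193.80487] [0.602 0.017 0.   ]
[255.985  282.8274] [ 0.263 -0.003  0.   ]
[243.55724 283.90808] [0.261 0.044 0.   ]
glue_bottle [(array([ 0.78 , -0.058,  0.   ]), 0.67)]
screwdriver [(array([0.797, 0.162, 0.   ]), 0.78), (array([0.424, 0.033, 0.   ]), 0.69)]
chair_spindle [(array([0.643, 0.458, 0.018]), 0.64)]
```

View pics/lr.png

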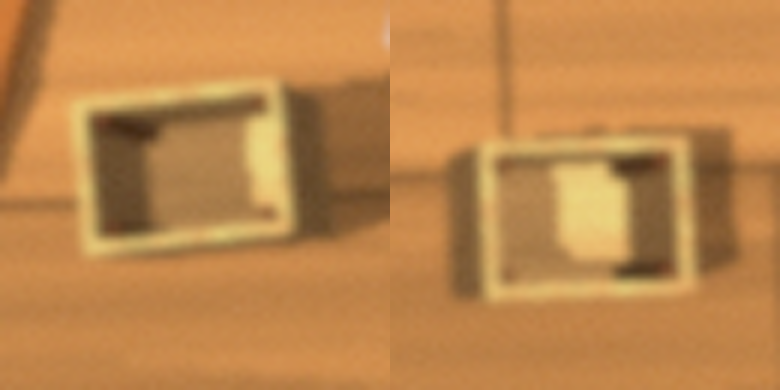

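The crop shows the rim corners of the left crate at about (73,103), (288,82), (297,235), (87,254), and of the right crate at about (480,143), (692,134), (695,290), (485,300). Each is rotated a few degrees.

```bash
python3 - <<'E'
from h import *
p=bot.read_camera("top")
for o,cs in((135,[(73,103),(288,82),(297,235),(87,254)]),(298,[(90,143),(302,134),(305,290),(95,300)])):
    w=np.array([ray(p,((x+.5)/6-.5+o,(y+.5)/6-.5+170),.14) for x,y in cs])[:,:2]
    print(w.round(3).tolist(),w.mean(0).round(3),[round(float(np.linalg.norm(w[i]-w[i-1])),3) for i in range(4)])
    for a,b in((0,1),(3,2)): d=w[a]-w[b];print("yaw",np.degrees(np.arctan2(-d[0],d[1])).round(1))
    for a,b in((0,3),(1,2)): d=w[a]-w[b];print("yaw",np.degrees(np.arctan2(d[1],d[0])).round(1))
E
```

```text
[[0.627, 0.366], [0.635, 0.242], [0.547, 0.238], [0.539, 0.359]] [0.587 0.301] [0.088, 0.125, 0.089, 0.121]
yaw 4.0
yaw 3.5
yaw 4.9
yaw 2.6
[[0.587, -0.209], [0.589, -0.332], [0.499, -0.329], [0.496, -0.208]] [ 0.543 -0.27 ] [0.091, 0.123, 0.09, 0.121]
yaw 0.8
yaw 1.1
yaw -0.5
yaw -1.7
```

```bash
cat >> h.py <<'E'
def row(target,xdir):
    "row values to reach world target with tool down and tool x along xdir (deg)"
    o=bot.get_obs();q=o["tool_rot"];M=R.from_quat([q[1],q[2],q[3],q[0]])
    a=np.radians(xdir);x=[np.cos(a),np.sin(a),0];z=[0,0,-1]
    T=R.from_matrix(np.c_[x,np.cross(z,x),z])
    print("turn",(M.inv()*T).as_rotvec().round(3).tolist(),"mm",(M.inv().apply(np.array(target)-o["eef_pos"])*1000).round(1).tolist())
E
python3 - <<'E'
from h import *
row([.69,.308,.23],183.8)
E
```

```text
turn [0.0, -0.0, -0.336] mm [-583.0, -194.2, 1.3]
```

jog_arm:
  motion:
    - [0,0,-0.04,-55,-18,0,0]
    - [0,0,-0.08,-115,-38,0,0]
    - [0,0,-0.12,-170,-57,0,0]
    - [0,0,-0.17,-230,-77,0,0]
    - [0,0,-0.2,-290,-97,0,0]
    - [0,0,-0.23,-345,-115,0,0]
    - [0,0,-0.26,-405,-135,0,0]
    - [0,0,-0.3,-465,-155,0,0]
    - [0,0,-0.336,-525,-175,0,0]
    - [0,0,-0.336,-583,-194,0,0]

```text
t: 2.9
eef_pos: [0.691, 0.3075, 0.2314]
tool_rot: [0.0, -0.033, 0.999, 0.0]
contact_force: [1.3, 1.7, 0.1]
gripper_width: -0.002
grasp_force: 0.0
```

```bash
python3 -c "
from h import *
st();row([.67,.307,.115],183.8);row([.54,.298,.115],183.8)"
```

```text
{'t': 2.9, 'q': [-0.56, 0.617, 0.098, 1.33, -0.061, 1.197, 1.179], 'eef_pos': [0.691, 0.307, 0.231], 'tool_rot': [0.0, -0.033, 0.999, 0.0], 'contact_force': [1.335, 1.704, 0.059], 'gripper_width': -0.002}
turn [0.0, 0.0, 0.001] mm [21.0, 0.9, 116.4]
turn [0.0, 0.0, 0.001] mm [151.3, 0.6, 116.4]
```

jog_arm:
  motion:
    - [0,0,0,5,0,50,0]
    - [0,0,0,10,0,105,0]
    - [0,0,0,25,0,112,0]
    - [0,0,0,38,0,112,0]
    - [0,0,0,48,0,112,0]
    - [0,0,0,56,0,112,0]
    - [0,0,0,64,0,112,0]
    - [0,0,0,72,0,112,0]
    - [0,0,0,80,0,112,0]
    - [0,0,0,88,0,112,0]

```text
t: 4.15
eef_pos: [0.601, 0.3028, 0.1193]
tool_rot: [-0.0, -0.033, 0.999, 0.0]
contact_force: [2.3, 0.3, 3.8]
gripper_width: -0.0
grasp_force: 1.7
```

jog_arm:
  motion:
    - [0,0,0,7,0,0,0]
    - [0,0,0,14,0,0,0]
    - [0,0,0,21,0,0,0]
    - [0,0,0,28,0,0,0]
    - [0,0,0,34,0,0,0]
    - [0,0,0,40,0,0,0]

```text
t: 4.9
eef_pos: [0.5609, 0.3, 0.1189]
tool_rot: [-0.001, -0.033, 0.999, -0.0]
contact_force: [0.1, -0.1, 0.0]
gripper_width: -0.002
grasp_force: 0.0
```

```bash
python3 - <<'E'
from h import *
st();p=bot.read_camera("side");s=p["pixels"][120:320,140:400]
cv2.imwrite("pics/s1.png",cv2.resize(s[:,:,::-1],(780,600),interpolation=cv2.INTER_CUBIC))
E
```

```text
{'t': 4.9, 'q': [-0.642, 0.533, 0.073, 1.752, -0.049, 0.859, 1.089], 'eef_pos': [0.561, 0.3, 0.119], 'tool_rot': [-0.001, -0.033, 0.999, -0.0], 'contact_force': [0.096, -0.063, 0.015], 'gripper_width': -0.002}
```

View pics/s1.png

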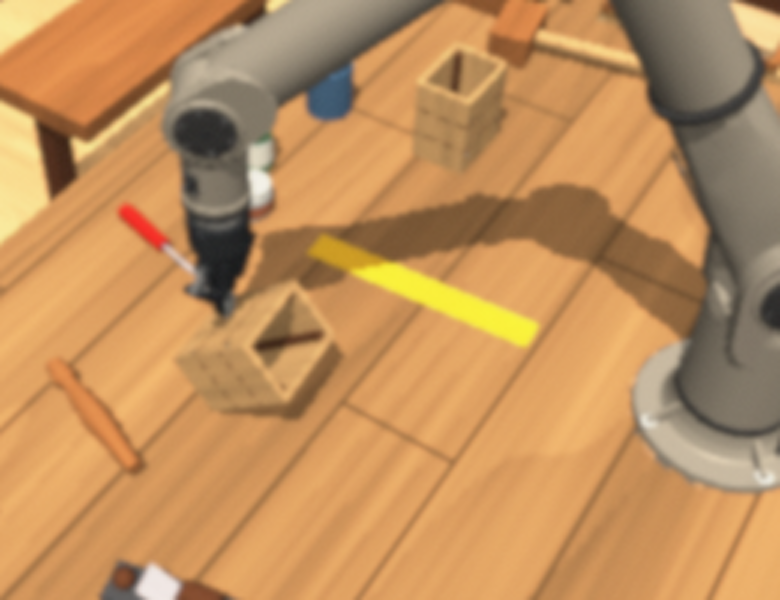

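The left crate is falling onto its side with its mouth towards the robot; it is at about (265,350) in the crop. Next I'll go behind the right crate.

jog_arm:
  motion:
    - [0,0,0,0,0,-50,0]
    - [0,0,0.01,-5,-20,-105,0]
    - [0,0,0.02,-12,-80,-111,0]
    - [0,0,0.03,-20,-142,-111,0]
    - [0,0,0.04,-28,-204,-111,0]
    - [0,0,0.05,-35,-266,-111,0]
    - [0,0,0.06,-42,-328,-111,0]
    - [0,0,0.066,-50,-390,-111,0]
    - [0,0,0.066,-56,-452,-111,0]
    - [0,0,0.066,-61,-514,-111,0]

```text
t: 6.2
eef_pos: [0.6567, -0.2104, 0.2302]
tool_rot: [0.0, -0.0, 1.0, 0.0]
contact_force: [1.2, 0.7, 1.2]
gripper_width: -0.001
grasp_force: 0.0
```

```bash
python3 - <<'E'
from h import *
st();row([.66,-.27,.23],180);row([.64,-.27,.119],180)
w=bot.read_camera("wrist");print(np.round(w["tool_from_camera"],2).tolist(),np.round(w["camera_matrix"]).tolist())
E
```

```text
{'t': 6.2, 'q': [0.052, 0.51, 0.245, 1.53, -0.132, 1.118, 1.897], 'eef_pos': [0.657, -0.21, 0.23], 'tool_rot': [0.0, -0.0, 1.0, 0.0], 'contact_force': [1.157, 0.705, 1.177], 'gripper_width': -0.001}
turn [0.0, 0.0, 0.001] mm [-3.3, -59.6, 0.2]
turn [0.0, 0.0, 0.001] mm [16.8, -59.6, 111.2]
[[0.0, -0.95, -0.3, 0.08], [1.0, -0.0, 0.0, -0.0], [-0.0, -0.3, 0.95, -0.14], [0.0, 0.0, 0.0, 1.0]] [[291.0, 0.0, 254.0], [0.0, 291.0, 194.0], [0.0, 0.0, 1.0]]
```

jog_arm:
  motion:
    - [0,0,0,0,-50,0,0]
    - [0,0,0,0,-59.6,40,0]
    - [0,0,0,10,-59.6,95,0]
    - [0,0,0,30,-59.6,111,0]
    - [0,0,0,46,-59.6,111,0]
    - [0,0,0,56,-59.6,111,0]
    - [0,0,0,64,-59.6,111,0]
    - [0,0,0,72,-59.6,111,0]
    - [0,0,0,80,-59.6,111,0]
    - [0,0,0,88,-59.6,111,0]

```text
t: 7.5
eef_pos: [0.5685, -0.2683, 0.1196]
tool_rot: [0.0, -0.0, 1.0, -0.0]
contact_force: [2.6, -0.2, 3.2]
gripper_width: -0.001
grasp_force: 1.5
```

jog_arm:
  motion:
    - [0,0,0,8,0,0,0]
    - [0,0,0,15,0,0,0]
    - [0,0,0,22,0,0,0]
    - [0,0,0,29,0,0,0]
    - [0,0,0,36,0,0,0]
    - [0,0,0,43,0,0,0]
    - [0,0,0,50,0,0,0]
    - [0,0,0,55,0,0,0]
    - [0,0,0,55,0,-50,0]
    - [0,0,0,0,0,-110,0]

```text
t: 8.75
eef_pos: [0.5528, -0.2694, 0.2161]
tool_rot: [-0.002, 0.002, 1.0, 0.0]
contact_force: [1.9, -0.8, -0.7]
gripper_width: 0.002
grasp_force: 0.0
```

```bash
python3 - <<'E'
from h import *
st();p=bot.read_camera("top");save(p,"t2")
cv2.imwrite("pics/t2c.png",cv2.resize(p["pixels"][140:290,130:380][:,:,::-1],(800,480),interpolation=cv2.INTER_CUBIC))
s=bot.read_camera("side")
for n in("stamped_crate","plain_crate"):
  for f in(bot.tip_of,bot.spot_in):
    for c in(p,s): print(n,f.__name__,[(np.round(d["xy"]).tolist(),round(d["score"],2),ray(c,d["xy"],.045).round(3).tolist()) for d in f(n+("_mid" if f==bot.tip_of else ""),c)[:3]])
E
```

```text
{'t': 8.75, 'q': [0.153, 0.401, 0.262, 1.733, -0.117, 1.027, 2.024], 'eef_pos': [0.553, -0.269, 0.216], 'tool_rot': [-0.002, 0.002, 1.0, 0.0], 'contact_force': [1.943, -0.783, -0.706], 'gripper_width': 0.002}
stamped_crate call [([175.0, 231.0], 0.73, [0.468, 0.292, 0.045])]
stamped_crate call [([250.0, 156.0], 0.37, [0.721, -0.183, 0.045])]
stamped_crate call [([175.0, 230.0], 0.81, [0.472, 0.29, 0.045]), ([212.0, 138.0], 0.71, [0.815, 0.148, 0.045])]
stamped_crate call [([233.0, 246.0], 0.58, [0.477, 0.299, 0.045])]
plain_crate call []
plain_crate call [([316.0, 170.0], 0.79, [0.416, -0.268, 0.045])]
plain_crate call [([322.0, 235.0], 0.63, [0.437, -0.251, 0.045]), ([266.0, 149.0], 0.46, [0.765, -0.055, 0.045])]
plain_crate call [([313.0, 170.0], 0.96, [0.429, -0.258, 0.045]), ([189.0, 195.0], 0.32, [0.787, 0.183, 0.045])]
```

View pics/t2c.png

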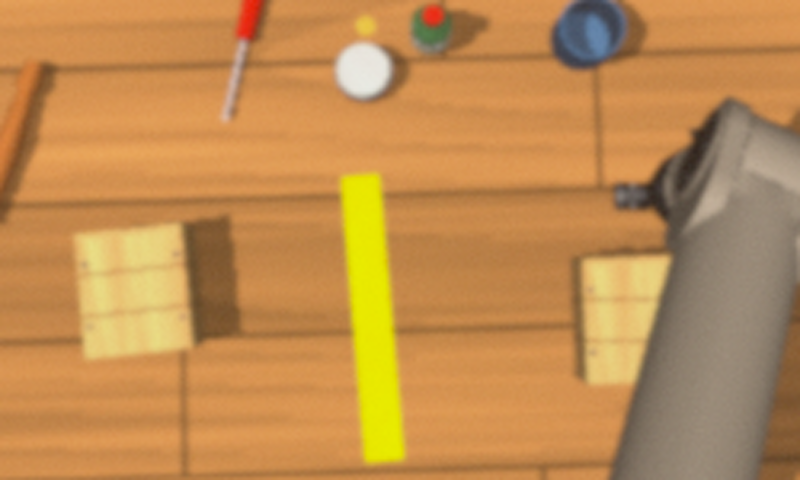

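Both crates lie on their sides, the left at about (135,292) in the crop and the right at about (640,320), partly hidden by the arm. I'll look at the right crate's underside with the wrist camera.

jog_arm:
  motion:
    - [0,0,0.17,-15,0,0,0]
    - [0,0,0.34,-30,0,0,0]
    - [0,0,0.51,-45,0,0,0]
    - [0,0,0.68,-65,0,0,0]
    - [0,0,0.85,-80,0,0,0]
    - [0,0,1.02,-100,0,0,0]
    - [0,0,1.19,-120,0,0,0]
    - [0,0,1.36,-140,0,0,0]
    - [0,0,1.52,-145,0,0,0]
    - [0,0,1.57,-147,0,0,0]

```text
t: 10.5
eef_pos: [0.7028, -0.268, 0.2142]
tool_rot: [-0.001, 0.708, 0.707, -0.001]
contact_force: [-0.5, -0.0, -0.0]
gripper_width: -0.0
grasp_force: 0.0
```

```bash
python3 - <<'E'
from h import *
st();w=bot.read_camera("wrist");save(w,"w1")
for n in("stamped_crate","plain_crate"):
  print(n,[(np.round(d["xy"]).tolist(),round(d["score"],2)) for d in bot.spot_in(n,w)[:3]])
E
```

```text
{'t': 10.5, 'q': [-0.074, 0.688, 0.601, 1.385, -0.397, 1.191, 0.566], 'eef_pos': [0.703, -0.268, 0.214], 'tool_rot': [-0.001, 0.708, 0.707, -0.001], 'contact_force': [-0.461, -0.024, -0.01], 'gripper_width': -0.0}
stamped_crate []
plain_crate [([42.0, 181.0], 0.95)]
```

View pics/w1.png

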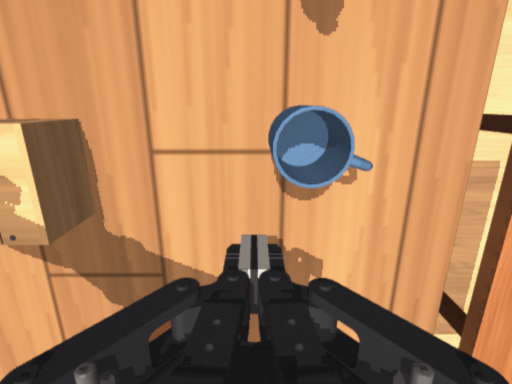

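The wrist view shows the right crate's underside, around (60,180): bare, with no red. So the left crate is the stamped one. I'll move to its outer side.

jog_arm:
  motion:
    - [0,0,0,57,-20,0,0]
    - [0,0,0,114,-40,0,0]
    - [0,0,0,171,-60,0,0]
    - [0,0,0,228,-80,0,0]
    - [0,0,0,285,-100,0,0]
    - [0,0,-0.02,342,-120,0,0]
    - [0,0,-0.03,399,-140,0,0]
    - [0,0,-0.04,456,-160,0,0]
    - [0,0,-0.05,513,-180,0,0]
    - [0,0,-0.066,570,-200,0,0]

```text
t: 11.9
eef_pos: [0.5013, 0.3029, 0.2156]
tool_rot: [-0.0, 0.683, 0.731, 0.0]
contact_force: [0.6, 1.1, 0.9]
gripper_width: -0.001
grasp_force: 0.0
```

```bash
python3 - <<'E'
from h import *
st();row([.468,.405,.21],93.8);row([.468,.405,.035],93.8)
p=bot.read_camera("top")
w=bot.read_camera("wrist")
for n in("stamped_crate","plain_crate"):
  print(n,[(np.round(d["xy"]).tolist(),round(d["score"],2)) for d in bot.spot_in(n,w)[:3]])
  print(n,[(ray(p,d["xy"],.09).round(3),round(d["score"],2)) for d in bot.spot_in(n,p)[:3]])
E
```

```text
{'t': 11.9, 'q': [-1.083, 0.382, 0.561, 1.821, -0.238, 1.005, -0.358], 'eef_pos': [0.501, 0.303, 0.216], 'tool_rot': [-0.0, 0.683, 0.731, 0.0], 'contact_force': [0.585, 1.066, 0.897], 'gripper_width': -0.001}
turn [0.0, -0.0, 0.002] mm [104.1, -26.2, 5.6]
turn [0.0, -0.0, 0.002] mm [104.0, -26.3, 180.6]
stamped_crate [([221.0, 191.0], 0.88), ([470.0, 292.0], 0.28)]
stamped_crate [(array([0.463, 0.268, 0.09 ]), 0.91), (array([ 0.751, -0.055,  0.09 ]), 0.4)]
plain_crate []
plain_crate [(array([ 0.424, -0.264,  0.09 ]), 0.78), (array([0.431, 0.027, 0.09 ]), 0.26)]
```

jog_arm:
  motion:
    - [0,0,0,55,-14,0,0]
    - [0,0,0,104,-26,0,50]
    - [0,0,0,110,-26,50,50]
    - [0,0,0,110,-26,105,50]
    - [0,0,0,110,-26,150,50]
    - [0,0,0,110,-26,180,50]
    - [0,0,0,95,-26,180,50]
    - [0,0,0,80,-26,180,50]
    - [0,0,0,70,-26,180,50]
    - [0,0,0,60,-26,180,50]

```text
t: 13.45
eef_pos: [0.4734, 0.3607, 0.0371]
tool_rot: [-0.0, 0.683, 0.73, 0.002]
contact_force: [0.2, 4.1, 2.1]
gripper_width: 0.586
grasp_force: 0.0
```

jog_arm:
  motion:
    - [0,0,0,-8,0,0,50]
    - [0,0,0,-18,0,0,50]
    - [0,0,0,-28,0,0,50]
    - [0,0,0,-38,0,0,50]
    - [0,0,0,-48,0,0,50]
    - [0,0,0,-58,0,0,50]
    - [0,0,0,-68,0,0,50]
    - [0,0,0,-78,0,0,50]
    - [0,0,0,-88,0,0,50]
    - [0,0,0,-98,0,0,50]

```text
t: 14.7
eef_pos: [0.4788, 0.261, 0.0353]
tool_rot: [-0.0, 0.683, 0.73, -0.0]
contact_force: [0.3, 3.7, 0.1]
gripper_width: 0.586
grasp_force: 0.0
```

```bash
python3 - <<'E'
from h import *
st()
p=bot.read_camera("top")
cv2.imwrite("pics/t3c.png",cv2.resize(p["pixels"][140:290,130:380][:,:,::-1],(800,480),interpolation=cv2.INTER_CUBIC))
E
```

```text
{'t': 14.7, 'q': [-0.927, 0.572, 0.405, 2.031, -0.381, 0.611, -0.198], 'eef_pos': [0.479, 0.261, 0.035], 'tool_rot': [-0.0, 0.683, 0.73, -0.0], 'contact_force': [0.339, 3.726, 0.061], 'gripper_width': 0.586}
```

View pics/t3c.png

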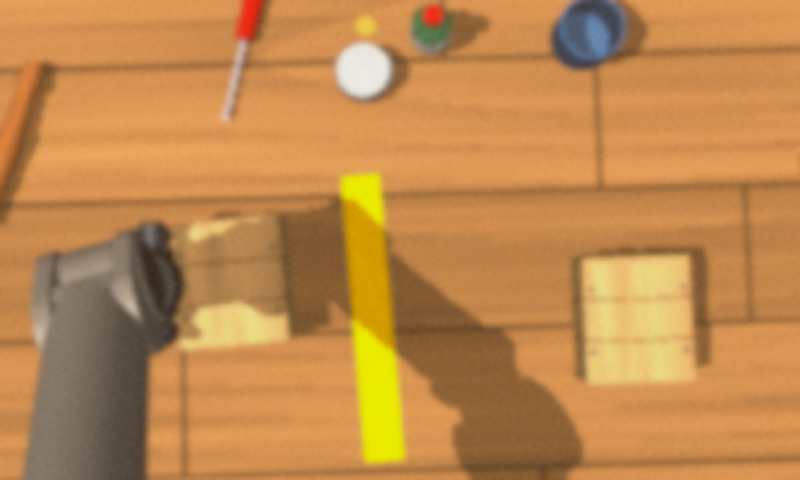

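The crate slides straight, its leading edge at about (286,275) in the crop, with the line at about (368,300). I'll keep pushing and then measure.

jog_arm:
  motion:
    - [0,0,0,-12,0,0,50]
    - [0,0,0,-24,0,0,50]
    - [0,0,0,-36,0,0,50]
    - [0,0,0,-48,0,0,50]
    - [0,0,0,-60,0,0,50]
    - [0,0,0,-72,0,0,50]
    - [0,0,0,-84,0,0,50]
    - [0,0,0,-96,0,0,50]
    - [0,0,0,-108,0,0,50]
    - [0,0,0,-118,0,0,50]

```text
t: 16.0
eef_pos: [0.4868, 0.1432, 0.0354]
tool_rot: [0.0, 0.683, 0.73, -0.0]
contact_force: [0.9, 2.9, -0.1]
gripper_width: 0.584
grasp_force: 0.0
```

```bash
python3 - <<'E'
from h import *
st()
p=bot.read_camera("top");s=bot.read_camera("side")
for c in(p,s):print([(ray(c,d["xy"],.045).round(3),round(d["score"],2)) for d in bot.tip_of("stamped_crate_mid",c)[:2]])
cv2.imwrite("pics/t4c.png",cv2.resize(p["pixels"][180:290,180:300][:,:,::-1],(600,550),interpolation=cv2.INTER_CUBIC))
E
```

```text
{'t': 16.0, 'q': [-0.724, 0.525, 0.396, 2.119, -0.37, 0.563, 0.006], 'eef_pos': [0.487, 0.143, 0.035], 'tool_rot': [0.0, 0.683, 0.73, -0.0], 'contact_force': [0.888, 2.869, -0.064], 'gripper_width': 0.584}
[]
[(array([0.48 , 0.072, 0.045]), 0.69), (array([ 0.477, -0.24 ,  0.045]), 0.45)]
```

View pics/t4c.png

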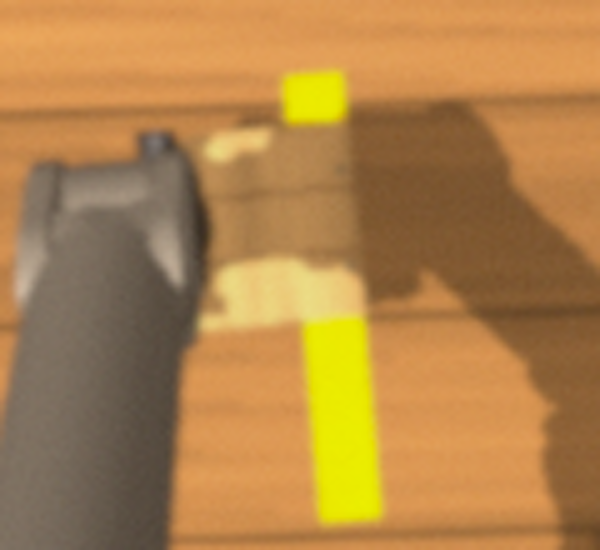

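The leading top edge runs from about (351,122) to (368,318) in the 5x crop.

```bash
python3 - <<'E'
from h import *
p=bot.read_camera("top")
a,b=[ray(p,((x+.5)/5-.5+180,(y+.5)/5-.5+180),.09)[:2] for x,y in((351,122),(368,318))]
d=(a-b)/np.linalg.norm(a-b);n=np.array([-d[1],d[0]]);m=(a+b)/2+.06*n
print(a.round(3),b.round(3),np.degrees(np.arctan2(d[1],d[0])).round(1),m.round(3),"line y",.0205+.0607*(m[0]-.262))
E
```

```text
[0.559 0.011] [0.418 0.002] 3.4 [0.485 0.066] line y 0.034029048989415875
```

jog_arm:
  motion:
    - [0,0,0,-9,0,0,50]
    - [0,0,0,-18,0,0,50]
    - [0,0,0,-27,0,0,50]
    - [0,0,0,-32,0,0,50]
    - [0,0,0,-35,0,0,50]
    - [0,0,0,-35,0,0,50]
    - [0,0,0,-15,0,0,50]
    - [0,0,0,20,0,0,50]
    - [0,0,0,50,0,-20,50]
    - [0,0,0,80,0,-70,50]

```text
t: 17.5
eef_pos: [0.4798, 0.2238, 0.1044]
tool_rot: [-0.0, 0.683, 0.73, -0.003]
contact_force: [0.7, 0.2, -0.1]
gripper_width: 0.585
grasp_force: 0.0
```

jog_arm:
  motion:
    - [0,0,0,60,0,-60,50]
    - [0,0,0,120,0,-100,50]
    - [0,0,0,170,0,-100,50]
    - [0,0,0,170,0,-100,50]
    - [0,0,0,170,0,-100,50]

```text
t: 18.12
eef_pos: [0.4697, 0.3941, 0.205]
tool_rot: [0.0, 0.682, 0.731, -0.0]
contact_force: [-0.7, -1.4, -1.4]
gripper_width: 0.589
grasp_force: 0.0
```

```bash
python3 - <<'E'
from h import *
st()
p=bot.read_camera("top")
cv2.imwrite("pics/t5c.png",cv2.resize(p["pixels"][140:290,180:380][:,:,::-1],(800,600),interpolation=cv2.INTER_CUBIC))
E
```

```text
{'t': 18.125, 'q': [-1.179, 0.435, 0.507, 1.763, -0.244, 1.007, -0.511], 'eef_pos': [0.47, 0.394, 0.205], 'tool_rot': [0.0, 0.682, 0.731, -0.0], 'contact_force': [-0.715, -1.439, -1.353], 'gripper_width': 0.589}
```

View pics/t5c.png

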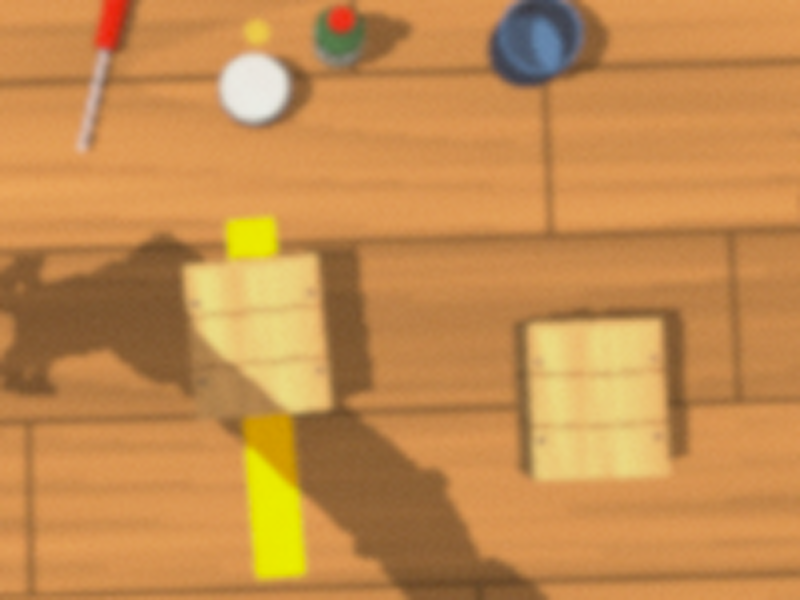

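The stamped crate's top is centred at about (258,337), and the line's centre there is at about (261,337). The plain crate at (597,398) is well clear, and nothing else has moved. Handing in.

```bash
python3 -c "
from station import bot
print(bot.hand_in())"
```

```text
the job is handed in; nothing more can be done
None
```

I tipped both crates onto their sides, then pushed the stamped one (the left) until its middle was over the dispatch line, and left the plain one lying clear; I handed the job in at about 18 s of the 62 s allowed, and no verdict came back.

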